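Scour the silicone brush in ceramic beads and hold it over the drip cup

TASK

Take the silicone brush out of the caddy, put its head down among the ceramic beads in the open steel dabba and stir three wide full circles to scour it, keeping every bead in the dabba. Then lift the brush well above the jars, carry it over them, and finish still holding it, upright and still, centred over the yellow drip cup with the end of its head about a finger's width (15 mm) above the rim, touching nothing but the gripper. Do not let go at the end, and leave the cup, the jars, the stopper and the loose lid where they are.

Things in the scene. Friction and masses are not known exactly. Their poses are not given: they have to be found in the camera images.
- brush: silicone brush, 190 mm long, about 70 g, upright, head down, in the caddy's middle cell. Origin: centre of the flat lower end of its head; z runs up to the handle's top. Orange round head 20 mm across, z 0 to 45; steel neck 12 mm, 45 to 90; square blue handle 18 x 18 mm, z 90 to 190, sides along its x and y. Grip it 120 mm or more above the origin to stay clear of caddy, dabba and jars
- caddy: white caddy clamped on the front edge of the ledge at the back (ledge top 90 mm above the work surface, starting 35 mm beyond this origin). Fixed, axes as the world's. Origin: underside of the middle cell. 3 square cells 55 mm apart along y, 24 mm wide inside, floor 4 mm and rims 64 mm above the origin. A mini whisk (+y) and a green scraper (-y) stay in it, up to 119 mm above the origin
- dabba: open steel dabba (round tin), fixed to the work surface, 128 mm across outside, 122 mm inside, 50 mm high, inner floor 4 mm above its origin. Origin: centre of its underside; axes parallel to the world's. It stands left or right of the row of jars
- cup: yellow drip cup, loose, 60 mm high, 60 mm across at the rim, mouth 52 mm wide, standing on the work surface on the other side of the row of jars from the dabba. Origin: centre of its underside, z up
- bead0: loose ceramic bead, ball of 18 mm, white, lying in the dabba. Origin: its centre
- bead1: loose ceramic bead, ball of 18 mm, blue, lying in the dabba. Origin: its centre
- bead2: loose ceramic bead, ball of 18 mm, white, lying in the dabba. Origin: its centre
- bead3: loose ceramic bead, ball of 18 mm, blue, lying in the dabba. Origin: its centre
- bead4: loose ceramic bead, ball of 18 mm, white, lying in the dabba. Origin: its centre
- bead5: loose ceramic bead, ball of 18 mm, blue, lying in the dabba. Origin: its centre
- orange_jar: orange plastic jar, loose, 70 mm across, 100 mm high, one of the row of three between dabba and cup. Origin: centre of its underside
- lidded_dabba: small steel dabba with its brass lid on, loose, 76 mm across, 80 mm high, one of the row. Origin: centre of its underside
- cruet: green glass cruet, loose, 68 mm across, 102 mm high, one of the row. Origin: centre of its underside
- stopper: green glass stopper, loose, 42 mm across, 42 mm high, off to the right side. Origin: centre of its underside
- dabba_lid: flat blue-painted lid of the open dabba, loose, 132 mm across, 18 mm high, lying off to the left side. Origin: centre of its underside
Mind the look-alikes: they are no part of the job. What is shaped like the dabba but green or orange is not meant.

How it is judged:
By the outcome, as a careful person would: the job done as asked, in the order asked, and still so for the second after the job is handed in, while the arm keeps its last pose, push and grip.
It also fails if it takes over 72 s, if anything falls off the work surface, if the arm or the gripper's body presses on something with over 40 N, if the wrist force passes 120 N, or if a joint passes its speed limit or range.

ROBOT

A 7-joint arm with a two-finger parallel gripper is mounted at the origin on the work surface. World frame = base frame: x ahead of the robot, y to its left, z up, the work surface at z = 0. Lengths are in m, angles in rad, forces in N, time in s.
With the tool pointing down it reaches from about 0.425 to 0.875 m from the base axis. Payload 9.9 kg.
Tool frame: the origin (TCP) lies midway between the tips of the shut fingers; the grasp point (between the pads) lies 19 mm behind it (robot.grasp_offset is the z of the grasp point in the tool frame, in m); z points along the fingers, y is the line along which they close (so a half turn about z gives the same grasp; the last joint's range is limited). The gripper opens to 85 mm and grips with 20 to 120 N. Pads are 22 mm wide; open, the fingers measure 114 mm over their backs; the gripper's body (76 mm by 85 mm) begins 54 mm behind the grasp point. The pads swing forward as they close: fully open they stand 13 mm farther back than shut.
Start: joints at [1.127, 0.576, 0.025, 1.437, -0.015, 1.129, -0.057], TCP at [0.238, -0.632, 0.231] pointing down, gripper open.
Joint ranges: [-2.76, 2.76], [-0.34, 2.15], [-1.52, 1.57], [0.19, 2.46], [-1.09, 4.23], [0.17, 1.99], [-2.82, 2.82]. Speed limits (rad/s): [2.22, 2.22, 3.01, 3.01, 3.14, 3.14, 3.14].

INTERFACE

Orientations are given as a unit quaternion [x, y, z, w].
In Python, from workcell import robot gives the robot as it stands.
- The arm moves only by the shell command python3 -m handwheel 'ROWS'. ROWS is JSON, a list of rows, each a list of 7 numbers: the shift along the tool's x, y, z in cm, then the turn, a rotation vector about the tool's x, y, z in rad, then the opening, from -1 (shut) to 1 (fully open), so that 0 is half open. In form: [[tx, ty, tz, ax, ay, az, fingers], ...]. A call has 1 to 8 rows; each row shifts and turns the commanded pose from where the row before left it, along the tool's axes as they then stand; what a row does not reach is not made up. A row lasts 1/10 s, in which the tool goes at most 50 mm and 8.59 degrees, less where a joint would pass 70% of its speed; a pose out of reach is approached as far as the arm can. A call with a gripper value outside its range is refused whole. The fingers move at their own pace and stop on an object; the grip force is fixed at half the most. Time passes only in rows, so rows that do not move let the fingers close. It gives the time, the measured TCP pose, the force, the opening and the grip force at its end, in the units of the state.
- robot.observe(): the state, without advancing time (a new reading comes with each control period).
- robot.camera(name): name is "side" or "top"; returns (picture, depth): 384x512x3 uint8, red, green, blue; 384x512 float32, m along the optical axis (not along the pixel's ray), 0 where there is no reading.
- robot.calibration(name): a dict with "mtx" (3x3 intrinsics, pixels), "rvec" (rotation vector, rad) and "tvec" (3), from world to camera coordinates, as OpenCV has them. Camera axes: x right, y down, z forward; pixel columns grow to the right and rows downward; lengths in m; the calibration is good to about 2 mm. A picture is of the moment at which its call begins. calibration takes no time and is no camera call.
- robot.finish_job(): hands the job in; it is judged then, once.
The state is a dict: "t": time; "qpos": joint angles; "joint_vel": joint speeds; "tau": joint torques, N m; "position": TCP position; "ee_rot": TCP orientation; "force": force on the tool from outside, world axes, zero at the start; "ft_torque": the same for the moment, N m; "finger_gap": opening from 0.0 (shut) to 1.0 (fully open); "grasp_force": force on a finger pad.
Only numpy, scipy, OpenCV 4.12 (cv2) and the standard library are available. Lean on these libraries where they do the work, as an engineer would, in place of code of your own. Each camera call takes 0.05 s, during which the arm holds its last target. There are 200 camera calls.

## Working session

There is one attempt and no reset: what is moved stays moved. The work goes in short steps, Python scripts to look and compute and a shell command to move; the robot and the scene stay as the last step left them, time stands still between calls to the robot, and variables do not carry over. Pictures are saved under pics/ and viewed, at most 10 in all, crops included, and the job is handed in when it is done.

```bash
mkdir -p pics; ls; python3 - <<'E'
from workcell import robot
import cv2,numpy as np
for n in("side","top"):
    p,d=robot.camera(n); cv2.imwrite(f"pics/{n}0.png",p[:,:,::-1]); np.savez(f"{n}0.npz",p=p,d=d)
    c=robot.calibration(n); R=cv2.Rodrigues(c["rvec"])[0]; print(n,c["mtx"].tolist(),(-R.T@c["tvec"].reshape(3)).round(3),R[2].round(2))
print(robot.observe(), robot.grasp_offset)
E
```

```text
pics
side [[395.5745744136694, 0.0, 256.0222555387467], [0.0, 395.5745744136694, 197.9631860319032], [0.0, 0.0, 1.0]] [0.189 0.873 0.77 ] [ 0.24 -0.77 -0.59]
top [[407.76061483817756, 0.0, 254.83093163487848], [0.0, 407.76061483817756, 190.33852375039854], [0.0, 0.0, 1.0]] [ 0.328 -0.035  1.26 ] [ 0.14 -0.01 -0.99]
{'t': 0.1, 'qpos': array([ 1.12721223,  0.57644341,  0.0248842 ,  1.4378125 , -0.01500568,
        1.12898896, -0.05650149]), 'joint_vel': array([-0.00022983, -0.00144682, -0.00141455, -0.00173884,  0.00021754,
       -0.00014671,  0.00065174]), 'tau': array([ 5.54697719e-03, -7.67297959e+01,  2.25804202e+00, -2.86607802e+01,
        1.60126394e-02,  8.61529552e-03, -8.06429057e-06]), 'position': array([ 0.23749834, -0.63141552,  0.23053688]), 'ee_rot': array([ 9.83862943e-01,  1.78922251e-01, -1.75057780e-04, -7.12347299e-04]), 'force': array([ 0.51686979, -0.11882319, -0.2965426 ]), 'ft_torque': array([-0.03122466, -0.04659392,  0.03241117]), 'grasp_force': 0.0, 'finger_gap': 1.0036147252843044} -0.0187
```

View pics/side0.png

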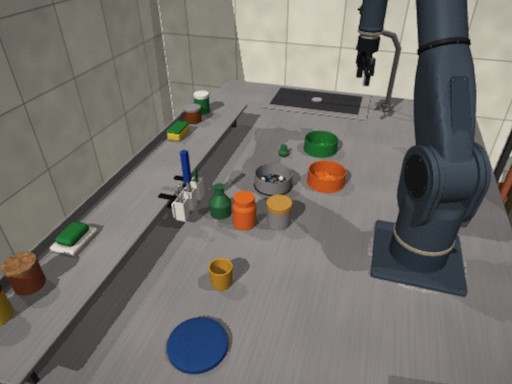

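View pics/top0.png

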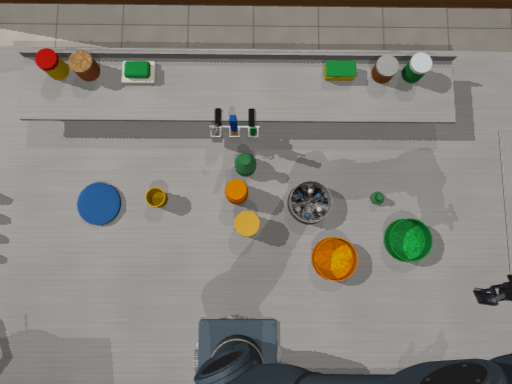

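The side view shows the brush handle (blue) at about (185,165), the steel dabba with beads at (273,180) and the cup at (221,275). In the top view the brush is at (234,123), the dabba at (309,203), the cup at (157,198) and the jars at (245,164), (236,191) and (247,223). Next I'll measure these from both depth clouds.

```bash
cat > h.py <<'E'
from workcell import robot
import cv2,numpy as np
from scipy.optimize import least_squares
def cloud(n,d):
    c=robot.calibration(n); R=cv2.Rodrigues(c["rvec"])[0]; K=c["mtx"]
    v,u=np.mgrid[:384,:512]; P=np.dstack([(u-K[0,2])/K[0,0]*d,(v-K[1,2])/K[1,1]*d,d])
    return (P-c["tvec"].reshape(3))@R
def circ(P):
    f=lambda q:np.hypot(P[:,0]-q[0],P[:,1]-q[1])-q[2]
    r=least_squares(f,[*np.median(P[:,:2],0),.03],loss="soft_l1",f_scale=.002); return r.x.round(4),len(P)
E
python3 - <<'E'
from h import *
C={};I={}
for n in("side","top"):
    z=np.load(n+"0.npz"); C[n]=cloud(n,z["d"]); C[n][z["d"]==0]=np.nan; I[n]=z["p"].astype(int)
boxes={"dabba":((245,150,305,200),(280,175,338,230)),"cup":((200,255,240,295),(142,182,172,214)),
"orange":((226,188,262,232),(222,176,250,205)),"lidded":((263,192,297,232),(233,209,262,239)),"cruet":((205,180,235,221),(232,150,258,177)),"brush":((174,145,196,190),(225,110,243,135))}
for k,b in boxes.items():
  for n,(a,c,e,f) in zip(("side","top"),b):
    P=C[n][c:f,a:e].reshape(-1,3); q=I[n][c:f,a:e].reshape(-1,3); m=P[:,2]>.012
    if k=="brush": m&=(q[:,2]>1.6*q[:,0])&(q[:,2]>1.3*q[:,1])&(q[:,2]>60)
    P=P[m]; zt=np.nanpercentile(P[:,2],97); T=P[P[:,2]>zt-.006]
    print(k,n,"ztop",zt.round(4),"top circ",circ(T),"bbox",np.nanmin(T,0).round(3),np.nanmax(T,0).round(3), "allbb",np.nanmin(P,0).round(3),np.nanmax(P,0).round(3))
# caddy white
for n,(a,c,e,f) in zip(("side","top"),((160,170,210,225),(205,105,265,142))):
    P=C[n][c:f,a:e].reshape(-1,3); q=I[n][c:f,a:e].reshape(-1,3); m=(q.min(1)>170)&(P[:,2]>.02); P=P[m]
    print("caddy",n,len(P),np.percentile(P,[2,50,98],axis=0).round(3))
E
python3 - <<'E'
import cv2,numpy as np
a=cv2.imread('pics/side0.png')[140:225,155:240];b=cv2.imread('pics/top0.png')[100:145,205:265]
o=np.zeros((600,800,3),np.uint8)
a=cv2.resize(a,None,fx=4.5,fy=4.5);b=cv2.resize(b,None,fx=6.5,fy=6.5)
o[:a.shape[0],:a.shape[1]]=a;o[:b.shape[0],400:400+b.shape[1]]=b[:, :400]
cv2.imwrite('pics/crop1.png',o)
E
```

```text
dabba side ztop 0.1015 top circ (array([ 0.4802, -0.004 ,  0.0139]), 85) bbox [ 0.461 -0.025  0.098] [0.499 0.017 0.104] allbb [ 0.365 -0.437  0.012] [0.527 0.017 0.104]
dabba top ztop 0.0522 top circ (array([ 0.4654, -0.2142,  0.0621]), 129) bbox [ 0.403 -0.277  0.046] [ 0.53  -0.151  0.055] allbb [ 0.402 -0.277  0.012] [ 0.53  -0.15   0.055]
cup side ztop 0.0619 top circ (array([0.4733, 0.2456, 0.0276]), 141) bbox [0.445 0.215 0.056] [0.504 0.274 0.064] allbb [0.445 0.215 0.012] [0.504 0.275 0.064]
cup top ztop 0.0621 top circ (array([0.4758, 0.2483, 0.0278]), 82) bbox [0.448 0.22  0.056] [0.505 0.277 0.065] allbb [0.448 0.22  0.012] [0.505 0.278 0.065]
orange side ztop 0.1024 top circ (array([0.4912, 0.0057, 0.0226]), 231) bbox [ 0.461 -0.026  0.097] [0.522 0.036 0.105] allbb [ 0.457 -0.168  0.012] [0.563 0.042 0.105]
orange top ztop 0.1032 top circ (array([0.4947, 0.0083, 0.0214]), 291) bbox [ 0.465 -0.019  0.097] [0.524 0.038 0.105] allbb [ 0.459 -0.025  0.013] [0.524 0.043 0.105]
lidded side ztop 0.0833 top circ (array([ 0.3947, -0.025 ,  0.027 ]), 338) bbox [ 0.358 -0.066  0.0
[... 383 characters left out ...]
41  0.013] [0.61  0.031 0.106]
cruet top ztop 0.1041 top circ (array([ 0.5817, -0.0168,  0.012 ]), 99) bbox [ 0.567 -0.033  0.098] [ 0.597 -0.001  0.106] allbb [ 0.548 -0.049  0.012] [0.614 0.015 0.106]
brush side ztop 0.2253 top circ (array([0.6632, 0.0137, 0.0067]), 26) bbox [0.655 0.004 0.221] [0.672 0.021 0.226] allbb [ 0.652 -0.183  0.084] [0.787 0.025 0.226]
brush top ztop 0.2262 top circ (array([0.665 , 0.0137, 0.007 ]), 44) bbox [0.657 0.006 0.22 ] [0.673 0.022 0.228] allbb [0.655 0.005 0.129] [0.673 0.022 0.228]
caddy side 178 [[ 0.653 -0.032  0.034]
 [ 0.666  0.079  0.076]
 [ 0.679  0.082  0.096]]
caddy top 47 [[ 0.652 -0.057  0.083]
 [ 0.681  0.002  0.091]
 [ 0.686  0.072  0.103]]
```

View pics/crop1.png

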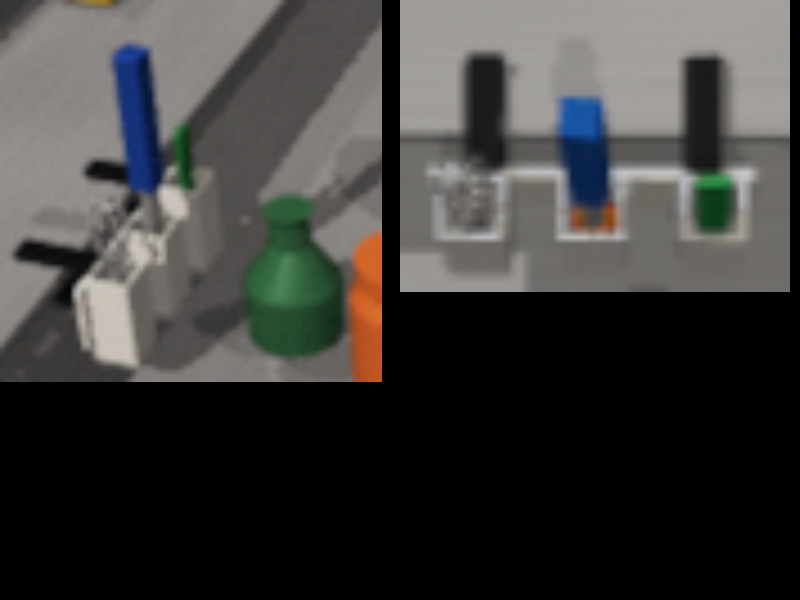

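The crop shows the brush upright in the caddy's middle cell, handle turned only slightly, with the whisk on +y and the scraper on -y. Now the handle's yaw and axis, the dabba from the side view, and the beads.

```bash
python3 - <<'E'
from h import *
C={};I={}
for n in("side","top"):
    z=np.load(n+"0.npz"); C[n]=cloud(n,z["d"]); I[n]=z["p"].astype(int)
for n,(a,c,e,f) in zip(("side","top"),((174,145,196,190),(225,110,243,135))):
    P=C[n][c:f,a:e].reshape(-1,3); q=I[n][c:f,a:e].reshape(-1,3)
    m=(q[:,2]>1.6*q[:,0])&(q[:,2]>1.3*q[:,1])&(q[:,2]>60)&(P[:,2]>.125)&(P[:,0]<.7); P=P[m]
    T=P[P[:,2]>np.percentile(P[:,2],97)-.006]
    print(n,"top rect",cv2.minAreaRect((T[:,:2]*1000).astype(np.float32)))
    for z0 in np.arange(.13,.23,.02):
        S=P[abs(P[:,2]-z0)<.01]; print(z0.round(2),len(S),S.mean(0).round(4),S.min(0).round(4)[:2],S.max(0).round(4)[:2]) if len(S) else 0
P=C["side"].reshape(-1,3); m=(abs(P[:,0]-.465)<.075)&(abs(P[:,1]+.215)<.075)&(P[:,2]>.044)&(P[:,2]<.06); print("dabba side",circ(P[m]))
for n in C:
    P=C[n]; m=(np.hypot(P[...,0]-.465,P[...,1]+.215)<.056)&(P[...,2]>.016)&(P[...,2]<.03)
    k,l,s,ce=cv2.connectedComponentsWithStats((m).astype(np.uint8),connectivity=4)
    for i in range(1,k):
        if s[i,4]>5: Q=P[l==i]; print(n,s[i,4],Q.mean(0).round(3))
b=I["top"][165:240,270:350,::-1].astype(np.uint8)
cv2.imwrite('pics/crop2.png',cv2.resize(b,None,fx=7,fy=7,interpolation=cv2.INTER_CUBIC))
E
```

```text
side top rect ((432.5028076171875, 442.1483459472656), (19.282228469848633, 988.4671630859375), 28.354061126708984)
0.13 22 [0.6634 0.0178 0.1328] [0.6518 0.0101] [0.6713 0.0248]
0.15 33 [0.6628 0.0184 0.1498] [0.6544 0.0089] [0.6718 0.0232]
0.17 40 [0.6617 0.0172 0.1704] [0.6546 0.0061] [0.6728 0.0211]
0.19 35 [0.6635 0.0183 0.1902] [0.6547 0.0102] [0.673 0.022]
0.21 37 [0.6632 0.0178 0.209 ] [0.6537 0.0064] [0.6722 0.0224]
top top rect ((665.1719970703125, 14.204843521118164), (15.774221420288086, 16.454980850219727), 89.45121765136719)
0.13 5 [0.6574 0.0125 0.1326] [0.6568 0.0067] [0.6587 0.0179]
0.15 18 [0.6581 0.0124 0.1516] [0.6546 0.0059] [0.6658 0.0205]
0.17 14 [0.66   0.0113 0.1732] [0.6556 0.0053] [0.6709 0.0193]
0.19 13 [0.657  0.0137 0.191 ] [0.6556 0.0073] [0.6583 0.0211]
0.21 13 [0.657  0.0133 0.2111] [0.6557 0.0065] [0.6582 0.0204]
dabba side (array([ 0.4636, -0.2183,  0.0622]), 184)
side 14 [ 0.485 -0.246  0.02 ]
side 16 [ 0.442 -0.245  0.02 ]
side 13 [ 0.5   -0.219  0.021]
top 18 [ 0.504 -0.218  0.019]
top 17 [ 0.488 -0.186  0.02 ]
top 22 [ 0.487 -0.243  0.019]
top 17 [ 0.445 -0.179  0.02 ]
top 23 [ 0.445 -0.244  0.02 ]
top 15 [ 0.426 -0.21   0.02 ]
```

View pics/crop2.png

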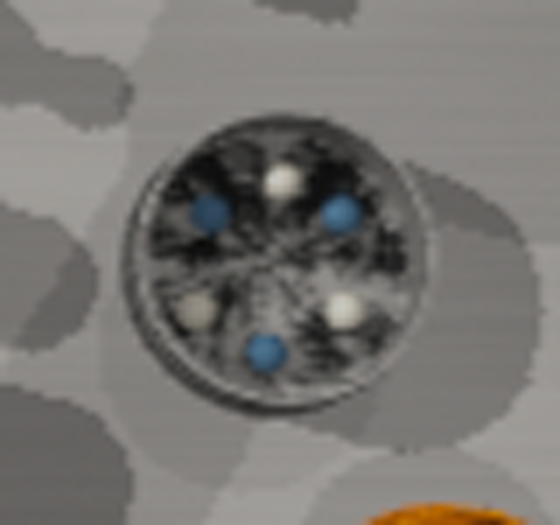

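```bash
python3 -m handwheel '[[0,0,-4,0,0,0,1],[0,0,-4,0,0,0,1]]'
```

```text
t: 0.3
position: [0.2373, -0.6309, 0.3107]
ee_rot: [0.984, 0.179, -0.0, -0.002]
force: [0.6, -1.0, 0.4]
finger_gap: 1.002
grasp_force: 0.0
```

The crop shows six beads in a ring of about 38 mm radius around the dabba's centre, and the middle is free at crop (275,255). Brush axis is about (0.664, 0.014), top at 0.225 and yaw about 0. Dabba is about (0.4645, -0.216) and cup about (0.4745, 0.247). Next I'll rotate to align and travel to above the brush.

```bash
python3 -m handwheel '[[0,0,0,0,0,0.12,1],[0,0,0,0,0,0.12,1],[0,0,0,0,0,0.12,1],[2,-3,0,0,0,0,1]]'
```

```text
t: 0.7
position: [0.2538, -0.6042, 0.3101]
ee_rot: [1.0, -0.005, -0.002, 0.0]
force: [1.4, 0.0, 1.2]
finger_gap: 1.001
grasp_force: 0.0
```

```bash
python3 -m handwheel '[[2.6,-3.9,0,0,0,0,1],[2.6,-3.9,0,0,0,0,1],[2.6,-3.9,0,0,0,0,1],[2.6,-3.9,0,0,0,0,1],[2.6,-3.9,0,0,0,0,1],[2.6,-3.9,0,0,0,0,1],[2.6,-3.9,0,0,0,0,1],[2.6,-3.9,0,0,0,0,1]]'
python3 -m handwheel '[[2.6,-3.9,0,0,0,0,1],[2.6,-3.9,0,0,0,0,1],[2.6,-3.9,0,0,0,0,1],[2.6,-3.9,0,0,0,0,1],[2.6,-3.9,0,0,0,0,1],[2.6,-3.9,0,0,0,0,1],[2.6,-3.5,0,0,0,0,1],[1.3,-1.9,0,0,0,0,1]]'
python3 -m handwheel '[[0,0,0,0,0,0,1],[0,0,0,0,0,0,1]]'
```

```text
t: 1.5
position: [0.4663, -0.288, 0.3112]
ee_rot: [1.0, -0.0, -0.0, -0.0]
force: [0.2, -0.6, 0.7]
finger_gap: 1.003
grasp_force: 0.0
t: 2.3
position: [0.662, 0.0028, 0.3103]
ee_rot: [1.0, 0.002, -0.0, -0.001]
force: [0.0, 0.9, -0.2]
finger_gap: 1.002
grasp_force: 0.0
t: 2.5
position: [0.6605, -0.0019, 0.3106]
ee_rot: [1.0, 0.0, -0.001, 0.0]
force: [0.6, -1.7, -0.1]
finger_gap: 0.998
grasp_force: 0.0
```

```bash
python3 -m handwheel '[[0.35,-1.6,0,0,0,0,1],[0,0,3,0,0,0,1],[0,0,3,0,0,0,1],[0,0,2,0,0,0,1]]'
python3 - <<'E'
from h import *
o=[]
for n,(a,c,e,f) in zip(("side","top"),((140,90,240,220),(195,80,275,184))):
    p,d=robot.camera(n); p=p[c:f,a:e,::-1]; o.append(cv2.resize(p,(390,507),interpolation=cv2.INTER_CUBIC))
cv2.imwrite("pics/g1.png",np.hstack(o)); print(robot.observe()["position"])
E
```

```text
t: 2.9
position: [0.6633, 0.0136, 0.2297]
ee_rot: [1.0, -0.001, -0.001, 0.0]
force: [0.0, -0.2, -0.0]
finger_gap: 1.0
grasp_force: 0.0
[0.66240121 0.01351058 0.22866555]
```

View pics/g1.png

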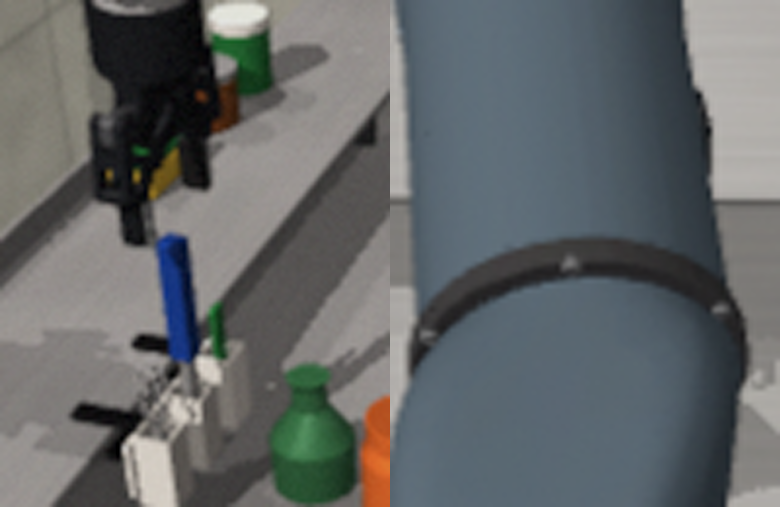

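The crop shows the open fingers straddling the brush top at crop (172,240), aligned with y. The arm blocks the top view. I'll descend and close.

```bash
python3 -m handwheel '[[0.1,0,2.5,0,0,0,1],[0,0,2.5,0,0,0,1],[0,0,1.9,0,0,0,1],[0,0,0,0,0,0,1]]'
python3 -m handwheel '[[0,0,0,0,0,0,0],[0,0,0,0,0,0,-0.3],[0,0,0,0,0,0,-0.6],[0,0,0,0,0,0,-1],[0,0,0,0,0,0,-1],[0,0,0,0,0,0,-1],[0,0,0,0,0,0,-1],[0,0,0,0,0,0,-1]]'
python3 -m handwheel '[[0,0,0,0,0,0,-1],[0,0,0,0,0,0,-1],[0,0,0,0,0,0,-1],[0,0,0,0,0,0,-1]]'
```

```text
t: 3.4
position: [0.6643, 0.0137, 0.1612]
ee_rot: [1.0, -0.0, -0.001, 0.0]
force: [0.1, -0.1, 0.2]
finger_gap: 0.998
grasp_force: 0.0
t: 4.2
position: [0.6656, 0.0138, 0.1631]
ee_rot: [1.0, -0.0, 0.0, 0.0]
force: [-1.8, -1.6, 6.6]
finger_gap: 0.202
grasp_force: 58.8
t: 4.6
position: [0.6656, 0.0138, 0.163]
ee_rot: [1.0, -0.0, 0.0, 0.0]
force: [-1.6, -1.0, 6.3]
finger_gap: 0.203
grasp_force: 58.8
```

```bash
python3 -m handwheel '[[0,0,-1,0,0,0,-1],[0,0,-2,0,0,0,-1],[0,0,-2,0,0,0,-1],[0,0,-2,0,0,0,-1],[0,0,-2,0,0,0,-1],[0,0,-2,0,0,0,-1],[0,0,-2,0,0,0,-1],[0,0,-1,0,0,0,-1]]'
cat >> h.py <<'E'
def brush():
    """blue handle / orange head points near the gripper, per camera"""
    s=robot.observe(); x,y,z=s["position"]; print(s["t"].__round__(2),"tcp",s["position"].round(4),"f",s["force"].round(1))
    for n in("side","top"):
        p,d=robot.camera(n); P=cloud(n,d).reshape(-1,3); q=p.reshape(-1,3).astype(int)
        m=(d.ravel()>0)&(np.hypot(P[:,0]-x,P[:,1]-y)<.035)&(P[:,2]<z+.02)&(P[:,2]>z-.15)
        B=m&(q[:,2]>1.6*q[:,0])&(q[:,2]>1.3*q[:,1])&(q[:,2]>50); O=m&(q[:,0]>1.5*q[:,1])&(q[:,0]>2*q[:,2])&(q[:,0]>80)
        for k,M in(("blue",B),("head",O)):
            if M.sum()>5: print(n,k,M.sum(),"min",P[M].min(0).round(4),"max",P[M].max(0).round(4),"mean",P[M].mean(0).round(4))
E
python3 -c "
from h import *
brush()"
```

```text
t: 5.4
position: [0.6657, 0.0143, 0.3046]
ee_rot: [1.0, -0.0, 0.001, -0.0]
force: [-0.7, 0.9, -0.3]
finger_gap: 0.203
grasp_force: 58.5
5.4 tcp [0.6657 0.0143 0.3046] f [-0.7  0.9 -0.3]
side blue 75 min [0.6546 0.0094 0.2645] max [0.6723 0.0235 0.3022] mean [0.6628 0.0198 0.2838]
side head 92 min [ 0.6534 -0.0022  0.176 ] max [0.6738 0.0245 0.3131] mean [0.6619 0.0186 0.2027]
```

```bash
python3 -m handwheel '[[-1.2,1.4,0,0,0,0,-1],[-2.6,3,0,0,0,0,-1],[-3.2,3.65,0,0,0,0,-1],[-3.2,3.65,0,0,0,0,-1],[-3.2,3.65,0,0,0,0,-1],[-3.2,3.65,0,0,0,0,-1],[-2.3,2.65,0,0,0,0,-1],[-1.2,1.4,0,0,0,0,-1]]'
python3 -m handwheel '[[0,0,0,0,0,0,-1],[0,0,3,0,0,0,-1],[0,0,3,0,0,0,-1],[0,0,3,0,0,0,-1],[0,0,1,0,0,0,-1],[0,0,0,0,0,0,-1],[0,0,0,0,0,0,-1],[0,0,0,0,0,0,-1]]'
python3 - <<'E'
from h import *
brush(); p,d=robot.camera("side"); cv2.imwrite("pics/d1.png",cv2.resize(p[90:215,200:340,::-1],None,fx=4.5,fy=4.5,interpolation=cv2.INTER_CUBIC))
E
```

```text
t: 6.3
position: [0.4611, -0.2191, 0.3015]
ee_rot: [1.0, -0.002, -0.001, 0.0]
force: [0.3, 0.0, -1.0]
finger_gap: 0.201
grasp_force: 58.6
t: 7.1
position: [0.4652, -0.2165, 0.2036]
ee_rot: [1.0, 0.0, 0.001, 0.0]
force: [-0.7, 0.4, -1.3]
finger_gap: 0.204
grasp_force: 58.6
7.1 tcp [ 0.4652 -0.2165  0.2036] f [-0.7  0.4 -1.3]
side blue 52 min [ 0.4538 -0.2168  0.1629] max [ 0.4705 -0.206   0.2028] mean [ 0.4623 -0.2108  0.1839]
side head 70 min [ 0.4545 -0.2188  0.0748] max [ 0.4718 -0.2022  0.1223] mean [ 0.4629 -0.2111  0.1005]
top head 26 min [ 0.4547 -0.2172  0.0901] max [ 0.4724 -0.2038  0.1217] mean [ 0.462  -0.2084  0.1119]
```

View pics/d1.png

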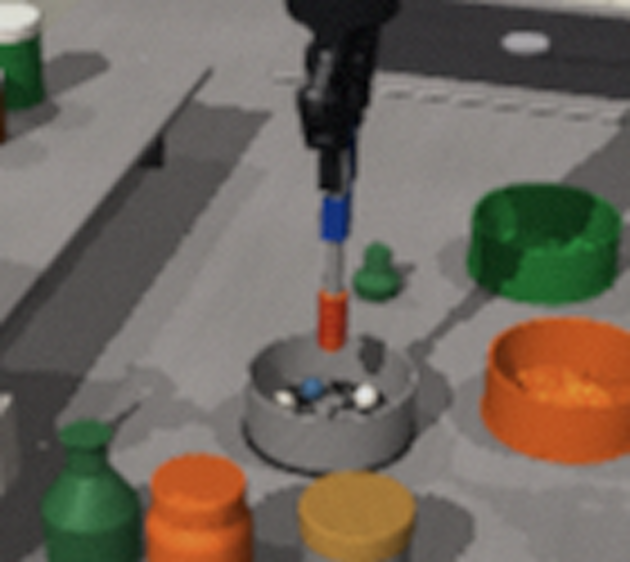

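The crop shows the brush upright, its head centred over the dabba at crop (333,320), with beads around. Next I'll lower the head in the free middle.

```bash
python3 -m handwheel '[[0,0,2,0,0,0,-1],[0,0,2,0,0,0,-1],[0,0,1.5,0,0,0,-1],[0,0,0.7,0,0,0,-1],[0,0,0.4,0,0,0,-1],[0,0,0,0,0,0,-1],[0,0,0,0,0,0,-1]]'

```

```text
t: 7.95
position: [0.4647, -0.2165, 0.1369]
ee_rot: [1.0, -0.0, 0.0, 0.0]
force: [0.9, 0.8, -0.6]
finger_gap: 0.204
grasp_force: 58.6
```

```bash
python3 -m handwheel '[[0.8,0,0,0,0,0,-1],[0.8,0,0,0,0,0,-1],[0.8,0,0,0,0,0,-1],[0.7,0,0,0,0,0,-1],[-0.24,1.19,0,0,0,0,-1],[-0.67,1.0,0,0,0,0,-1],[-1.0,0.67,0,0,0,0,-1],[-1.19,0.24,0,0,0,0,-1]]'
python3 -m handwheel '[[-1.19,-0.24,0,0,0,0,-1],[-1.0,-0.67,0,0,0,0,-1],[-0.67,-1.0,0,0,0,0,-1],[-0.24,-1.19,0,0,0,0,-1],[0.24,-1.19,0,0,0,0,-1],[0.67,-1.0,0,0,0,0,-1],[1.0,-0.67,0,0,0,0,-1],[1.19,-0.24,0,0,0,0,-1]]'
```

```text
t: 8.75
position: [0.4626, -0.2488, 0.1362]
ee_rot: [1.0, -0.001, -0.0, 0.0]
force: [0.5, 0.2, -1.1]
finger_gap: 0.201
grasp_force: 58.5
t: 9.55
position: [0.4656, -0.184, 0.1363]
ee_rot: [1.0, 0.001, 0.0, -0.0]
force: [-0.5, -0.6, -0.7]
finger_gap: 0.203
grasp_force: 58.6
```

```bash
python3 -m handwheel '[[1.19,0.24,0,0,0,0,-1],[1.0,0.67,0,0,0,0,-1],[0.67,1.0,0,0,0,0,-1],[0.24,1.19,0,0,0,0,-1],[-0.24,1.19,0,0,0,0,-1],[-0.67,1.0,0,0,0,0,-1],[-1.0,0.67,0,0,0,0,-1],[-1.19,0.24,0,0,0,0,-1]]'
python3 -m handwheel '[[-1.19,-0.24,0,0,0,0,-1],[-1.0,-0.67,0,0,0,0,-1],[-0.67,-1.0,0,0,0,0,-1],[-0.24,-1.19,0,0,0,0,-1],[0.24,-1.19,0,0,0,0,-1],[0.67,-1.0,0,0,0,0,-1],[1.0,-0.67,0,0,0,0,-1],[1.19,-0.24,0,0,0,0,-1]]'
python3 -m handwheel '[[1.19,0.24,0,0,0,0,-1],[1.0,0.67,0,0,0,0,-1],[0.67,1.0,0,0,0,0,-1],[0.24,1.19,0,0,0,0,-1],[-0.24,1.19,0,0,0,0,-1],[-0.67,1.0,0,0,0,0,-1],[-1.0,0.67,0,0,0,0,-1],[-1.19,0.24,0,0,0,0,-1]]'
python3 -c "
from h import *
brush()"
```

```text
t: 10.35
position: [0.4626, -0.2484, 0.1363]
ee_rot: [1.0, -0.001, -0.0, 0.0]
force: [0.2, -0.6, -1.6]
finger_gap: 0.205
grasp_force: 58.6
t: 11.15
position: [0.4658, -0.1841, 0.1363]
ee_rot: [1.0, 0.001, 0.0, -0.0]
force: [-0.6, 0.9, -1.8]
finger_gap: 0.205
grasp_force: 58.7
t: 11.95
position: [0.4627, -0.2484, 0.1363]
ee_rot: [1.0, -0.001, -0.0, 0.0]
force: [-0.6, -0.1, -0.4]
finger_gap: 0.201
grasp_force: 58.7
11.95 tcp [ 0.4627 -0.2484  0.1363] f [-0.6 -0.1 -0.4]
side blue 43 min [ 0.4501 -0.2473  0.0993] max [ 0.4671 -0.2377  0.1525] mean [ 0.4592 -0.2421  0.1174]
side head 70 min [ 0.4511 -0.2645  0.0054] max [ 0.4764 -0.2384  0.0548] mean [ 0.4606 -0.2444  0.0328]
top head 27 min [ 0.4495 -0.2635  0.0027] max [ 0.463  -0.2362  0.061 ] mean [ 0.4551 -0.243   0.0415]
```

```bash
python3 -m handwheel '[[-1.19,-0.24,0,0,0,0,-1],[-1.0,-0.67,0,0,0,0,-1],[-0.67,-1.0,0,0,0,0,-1],[-0.24,-1.19,0,0,0,0,-1],[0.24,-1.19,0,0,0,0,-1],[0.67,-1.0,0,0,0,0,-1],[1.0,-0.67,0,0,0,0,-1],[1.19,-0.24,0,0,0,0,-1]]'
python3 -m handwheel '[[1.19,0.24,0,0,0,0,-1],[1.0,0.67,0,0,0,0,-1],[0.67,1.0,0,0,0,0,-1],[0.24,1.19,0,0,0,0,-1],[-0.24,1.19,0,0,0,0,-1],[-0.4,0.6,0,0,0,0,-1],[0,0,0,0,0,0,-1],[0,0,-0.5,0,0,0,-1]]'
python3 -m handwheel '[[0,0,-1,0,0,0,-1],[0,0,-2,0,0,0,-1],[0,0,-3,0,0,0,-1],[0,0,-3,0,0,0,-1],[0,0,-3,0,0,0,-1],[0,0,-3,0,0,0,-1],[0,0,-2,0,0,0,-1],[0,0,-1,0,0,0,-1]]'
python3 - <<'E'
from h import *
brush()
p,d=robot.camera("side"); cv2.imwrite("pics/d2.png",cv2.resize(p[90:215,200:340,::-1],None,fx=4.5,fy=4.5,interpolation=cv2.INTER_CUBIC))
E
```

```text
t: 12.85
position: [0.4658, -0.1841, 0.1364]
ee_rot: [1.0, 0.001, 0.0, -0.0]
force: [1.6, -0.1, -1.3]
finger_gap: 0.202
grasp_force: 58.7
t: 13.65
position: [0.4879, -0.2341, 0.141]
ee_rot: [1.0, -0.0, -0.001, -0.0]
force: [0.0, 0.8, -1.2]
finger_gap: 0.204
grasp_force: 58.7
t: 14.45
position: [0.4895, -0.2339, 0.3242]
ee_rot: [1.0, 0.0, 0.002, 0.001]
force: [0.4, 0.6, -1.1]
finger_gap: 0.203
grasp_force: 58.6
14.45 tcp [ 0.4895 -0.2339  0.3242] f [ 0.4  0.6 -1.1]
side blue 71 min [ 0.477  -0.238   0.2855] max [ 0.497  -0.2225  0.3428] mean [ 0.4869 -0.2289  0.3049]
side head 79 min [ 0.479  -0.2379  0.1972] max [ 0.4965 -0.2234  0.2429] mean [ 0.4869 -0.2289  0.2216]
top blue 15 min [ 0.4802 -0.2357  0.2924] max [ 0.4835 -0.2231  0.3332] mean [ 0.4811 -0.2289  0.3161]
top head 50 min [ 0.4797 -0.2391  0.2014] max [ 0.498  -0.2101  0.3424] mean [ 0.4859 -0.2276  0.233 ]
```

View pics/d2.png

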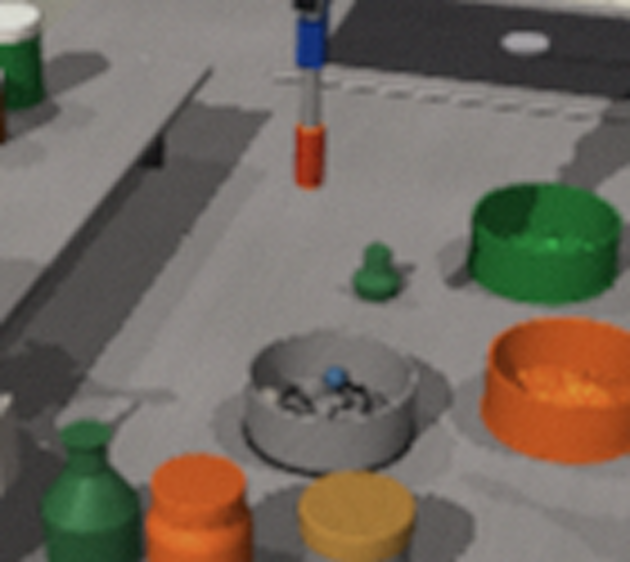

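The brush is clear at about 0.195 m, and the dabba still holds beads, with the near wall hiding some of them from this view. Now I'll carry it across high.

```bash
python3 -m handwheel '[[0,-1.5,0,0,0,0,-1],[0,-3,0,0,0,0,-1],[0,-4,0,0,0,0,-1],[0,-4,0,0,0,0,-1],[-0.3,-4,0,0,0,0,-1],[-0.3,-4,0,0,0,0,-1],[-0.3,-4,0,0,0,0,-1],[-0.3,-4,0,0,0,0,-1]]'
python3 -m handwheel '[[-0.3,-4,0,0,0,0,-1],[0,-4,0,0,0,0,-1],[0,-4,0,0,0,0,-1],[0,-3,0,0,0,0,-1],[0,-2.6,0,0,0,0,-1],[0,-1.5,0,0,0,0,-1],[0,-0.5,0,0,0,0,-1],[0,0,0,0,0,0,-1]]'
python3 - <<'E'
from h import *
brush()
for n in("side","top"):
    p,d=robot.camera(n); P=cloud(n,d).reshape(-1,3); q=p.reshape(-1,3).astype(int)
    m=(d.ravel()>0)&(np.hypot(P[:,0]-.4745,P[:,1]-.247)<.05)&(P[:,2]<.075)
    M=m&(P[:,2]>.053); print(n,"rim",P[M].min(0).round(4),P[M].max(0).round(4),circ(P[M]))
    M=m&(P[:,2]>.015)&(P[:,2]<.053); print(n,"body",circ(P[M]))
    P=P.reshape(384,512,3); m=(np.hypot(P[...,0]-.4645,P[...,1]+.216)<.056)&(P[...,2]>.016)&(P[...,2]<.03)
    k,l,s,ce=cv2.connectedComponentsWithStats(m.astype(np.uint8),connectivity=4)
    print("beads",[(s[i,4],P[l==i].mean(0).round(3).tolist()) for i in range(1,k) if s[i,4]>5])
    if n=="top": cv2.imwrite("pics/t2.png",p[:,:,::-1])
E
```

```text
t: 15.4
position: [0.4755, 0.0532, 0.3202]
ee_rot: [1.0, 0.0, -0.001, 0.0]
force: [0.8, -1.2, -1.3]
finger_gap: 0.2
grasp_force: 58.7
t: 16.2
position: [0.4736, 0.2467, 0.3207]
ee_rot: [1.0, 0.0, -0.0, 0.0]
force: [-0.1, -0.5, -1.7]
finger_gap: 0.203
grasp_force: 58.7
16.2 tcp [0.4736 0.2467 0.3207] f [-0.1 -0.5 -1.7]
side blue 149 min [0.4612 0.2379 0.2779] max [0.4806 0.2568 0.3406] mean [0.4688 0.2513 0.3044]
side head 147 min [0.4617 0.2404 0.1929] max [0.4827 0.2564 0.2415] mean [0.47   0.2512 0.2186]
top blue 16 min [0.464  0.2379 0.2827] max [0.4738 0.2481 0.3348] mean [0.4674 0.2413 0.3055]
top head 54 min [0.4643 0.2358 0.1935] max [0.4838 0.2511 0.2534] mean [0.4724 0.2404 0.2264]
side rim [0.4446 0.2153 0.053 ] [0.5036 0.2753 0.0638] (array([0.4735, 0.2456, 0.0275]), 173)
side body (array([0.4731, 0.2459, 0.0262]), 405)
beads [(np.int32(13), [0.471, -0.265, 0.02]), (np.int32(12), [0.512, -0.223, 0.021])]
top rim [0.4479 0.2199 0.053 ] [0.5054 0.2774 0.0653] (array([0.4756, 0.248 , 0.0275]), 97)
top body (array([0.475 , 0.247 , 0.0257]), 114)
beads [(np.int32(16), [0.515, -0.22, 0.021]), (np.int32(14), [0.511, -0.193, 0.02]), (np.int32(17), [0.473, -0.264, 0.02]), (np.int32(14), [0.454, -0.166, 0.021]), (np.int32(14), [0.428, -0.181, 0.019]), (np.int32(14), [0.415, -0.226, 0.02])]
```

View pics/t2.png

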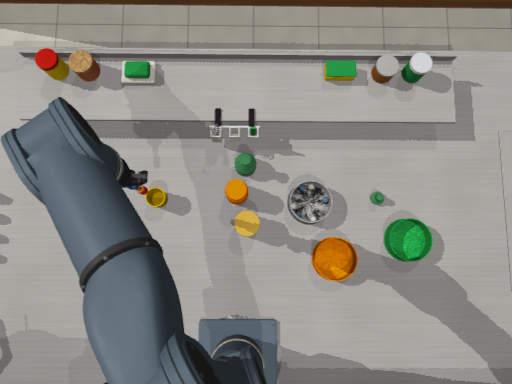

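The top view shows all six beads (by depth) in the dabba at (310,203), and the jars, cup, lid and stopper unmoved. The brush head is beside/above the cup at (157,198). I'll lower it with a small correction.

```bash
python3 -m handwheel '[[0.17,-0.08,2,0,0,0,-1],[0,0,2.5,0,0,0,-1],[0,0,2.5,0,0,0,-1],[0,0,2,0,0,0,-1],[0,0,1,0,0,0,-1],[0,0,0.7,0,0,0,-1],[0,0,0.3,0,0,0,-1],[0,0,0,0,0,0,-1]]'
python3 - <<'E'
from h import *
brush()
for n in("side","top"):
    p,d=robot.camera(n); P=cloud(n,d).reshape(-1,3)
    m=(d.ravel()>0)&(np.hypot(P[:,0]-.4745,P[:,1]-.247)<.05)&(P[:,2]<.066)&(P[:,2]>.053); print(n,"rim",P[m].min(0).round(4),P[m].max(0).round(4))
    if n=="side": cv2.imwrite("pics/c1.png",cv2.resize(p[170:305,160:300,::-1],None,fx=4.3,fy=4.3,interpolation=cv2.INTER_CUBIC))
E
```

```text
t: 17.2
position: [0.4759, 0.2476, 0.2117]
ee_rot: [1.0, -0.0, 0.0, -0.0]
force: [0.7, -0.1, -1.1]
finger_gap: 0.203
grasp_force: 58.7
17.2 tcp [0.4759 0.2476 0.2117] f [ 0.7 -0.1 -1.1]
side blue 113 min [0.464  0.2426 0.1695] max [0.4831 0.2568 0.2295] mean [0.4714 0.2521 0.1948]
side head 121 min [0.4641 0.2394 0.0825] max [0.4851 0.2578 0.1311] mean [0.4725 0.2522 0.1092]
top blue 8 min [0.4675 0.241  0.1756] max [0.4741 0.2506 0.2043] mean [0.4693 0.2439 0.1936]
top head 47 min [0.4664 0.2385 0.0821] max [0.4852 0.2567 0.1369] mean [0.4734 0.2438 0.1145]
side rim [0.4438 0.2171 0.053 ] [0.5025 0.2756 0.0632]
top rim [0.448  0.2198 0.0535] [0.502  0.2771 0.0646]
```

View pics/c1.png

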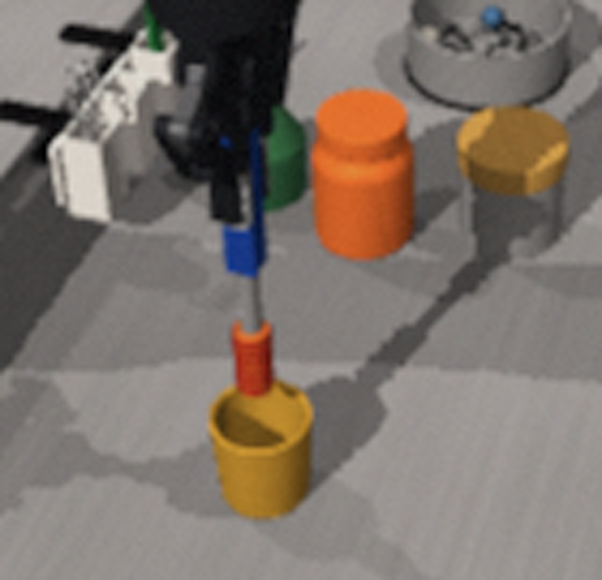

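The crop shows the head over the cup's mouth at crop (255,390), about 22 mm above the rim, and upright. I'll make the final trim.

```bash
python3 -m handwheel '[[-0.05,0.08,0.35,0,0,0,-1],[0,0,0.32,0,0,0,-1],[0,0,0,0,0,0,-1],[0,0,0,0,0,0,-1],[0,0,0,0,0,0,-1],[0,0,0,0,0,0,-1],[0,0,0,0,0,0,-1]]'
python3 - <<'E'
from h import *
brush()
for n in("side","top"):
    p,d=robot.camera(n); P=cloud(n,d).reshape(-1,3)
    m=(d.ravel()>0)&(np.hypot(P[:,0]-.4745,P[:,1]-.247)<.05)&(P[:,2]<.066)&(P[:,2]>.053); print(n,"rim",P[m].min(0).round(4),P[m].max(0).round(4),np.percentile(P[m,2],95))
print(abs(robot.observe()["joint_vel"]).max())
E
```

```text
t: 18.1
position: [0.4751, 0.2468, 0.2046]
ee_rot: [1.0, -0.0, 0.0, -0.0]
force: [-1.5, -0.1, -1.6]
finger_gap: 0.203
grasp_force: 58.7
18.1 tcp [0.4751 0.2468 0.2046] f [-1.5 -0.1 -1.6]
side blue 110 min [0.4642 0.2406 0.163 ] max [0.4823 0.2548 0.2232] mean [0.4707 0.251  0.1879]
side head 128 min [0.4637 0.2264 0.0563] max [0.4957 0.2562 0.127 ] mean [0.4722 0.2504 0.1014]
top blue 9 min [0.4649 0.23   0.1704] max [0.4716 0.2486 0.2239] mean [0.4677 0.2419 0.196 ]
top head 44 min [0.4649 0.2375 0.0801] max [0.4828 0.2558 0.125 ] mean [0.4721 0.2427 0.1077]
side rim [0.4445 0.2167 0.053 ] [0.5035 0.2756 0.0636] 0.0627921619073876
top rim [0.4477 0.2198 0.0539] [0.5017 0.2772 0.0656] 0.0635250683096426
0.0009276375006361565
```

Bottom of the head is at about 0.0756 m, about 15 mm above the rim, centred within about 1 mm and still.

```bash
python3 -c "
from workcell import robot
print(robot.finish_job())"
```

```text
the job is handed in; nothing more can be done
None
```

The job is handed in, with no verdict shown: I stirred just over three circles of about 32 mm radius with all six beads still in the dabba, and the brush ended held still and upright, about 15 mm above the cup's rim and centred within about 1 mm.

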